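# Unlock the pot carrier and hold it level in the air

## Robot

A 6-joint arm with a two-finger parallel gripper is mounted at the origin on a cart in front of the work surface, level with it; the furniture and walls round the work are solid. World frame = base frame: x ahead of the robot, y to its left, z up, the work surface at z = 0. Lengths are in m, angles in rad, forces in N, time in s.
With the tool pointing down it reaches from about 0.275 to 0.75 m from the base axis. Payload 10.2 kg.
Tool frame: the origin (TCP) lies midway between the tips of the shut fingers; the grasp point (between the pads) lies 19 mm behind it (env.hold_point_z is the distance from the TCP to the grasp point, in m); z points along the fingers, y is the line along which they close (so a half turn about z gives the same grasp; the last joint's range is limited). The gripper opens to 85 mm and grips with 20 to 120 N. Pads are 22 mm wide; open, the fingers measure 114 mm over their backs; the gripper's body (76 mm by 85 mm) begins 54 mm behind the grasp point. The pads swing forward as they close: fully open they stand 13 mm farther back than shut.
Start: joints at [1.043, 0.313, 1.498, -0, 1.331, -0.223], TCP at [0.158, 0.501, 0.231] pointing down, gripper open.
Joint ranges: [-2.94, 2.94], [-0.97, 2.17], [0.19, 2.56], [-1.23, 4.37], [0.02, 3.11], [-2.88, 2.88]. Speed limits (rad/s): [2.39, 2.39, 3.01, 3.14, 3.14, 3.14].

## Interface

Orientations are given as a unit quaternion [x, y, z, w].
In Python, from bench import env, kinematics, monitor, eyes, job gives the robot as it stands. The module is installed in compiled form; this text tells all that it offers. Calls block until the motion is done:
- env.reach(position, orientation): joint-space move of the TCP to a pose.
- env.movel(position, velocity=0.15, frame=None, guard=None): straight line of the TCP; frame=None keeps the orientation; velocity is the mean speed in m/s. With guard (N) it stops when the force on the tool has changed by that much, and returns True; else False.
- env.set_joints(angles): joint-space move.
- env.release() and env.close_gripper(effort=None): open the fingers fully, or close them until they stop; effort is the grip in N (None keeps the last).
- env.hold(seconds).
- kinematics.ik(position, orientation): joint angles nearest the present ones, or None.
- monitor.sense(): the state.
- eyes.grab_frame(name): name is "side" or "top" or "wrist"; returns a dict with "frame" (420x560x3 uint8, red, green, blue), "mtx" (3x3 intrinsics, pixels), "k1" (the pictures are not rectified: a ray, as slopes to the right and down, at radius r is drawn at 1 + k1 r^2 times it, then the intrinsics apply), "view" (4x4, takes a point from world to camera coordinates). Camera axes: x right, y down, z forward; pixel columns grow to the right and rows downward; lengths in m; the calibration is good to about 2 mm. A picture is of the moment at which its call begins. There is no depth.
A pose or a line that the arm cannot do raises env.MotionError and nothing moves.
- job.hand_in(): hands the job in; it is judged then, once.
The state is a dict: "clock": time; "joints": joint angles; "qvel": joint speeds; "joint_efforts": joint torques, N m; "position": TCP position; "ee_rot": TCP orientation; "contact_force": force on the tool from outside, world axes, zero at the start; "ft_torque": the same for the moment, N m; "finger_gap": opening from 0.0 (shut) to 1.0 (fully open); "gripper_force": force on a finger pad.
Only numpy, scipy, OpenCV 4.12 (cv2) and the standard library are available. Lean on these libraries where they do the work, as an engineer would, in place of code of your own. Each camera call takes 0.05 s, during which the arm holds its last target. There are 200 camera calls.

## Task

The wooden carrier with the two paint pots is locked on its grey dock: slide the upright lock grip all the way to its end stop so that the steel bolt frees the carrier's tongue. Then take the carrier by the middle of its grip bar, lift it gently straight up about 12 cm out of the dock, level all the way with both pots still in it, and finish holding it there, level and still in the gripper - do not put it down or let go. Leave the lock at its open end stop, and leave the tape roll, the sanding block and the low tub behind the dock where they are.

Things in the scene. Friction and masses are not known exactly. Their poses are not given: they have to be found in the camera images.
- dock: Grey dock plate screwed to the table (fixed), 190 x 210 x 10 mm, with 22 mm high lips round the carrier. Origin on the table surface below the carrier's place; the plate spans x -135 to +55, y -105 to +105 mm in its own axes. Its -x side (facing the robot, up to 20 degrees off) carries the lock track, which runs along the dock's y.
- lock (a joint): Travel of the sliding lock in m along the dock's +y (to the left seen from the robot): 0 = locked, 0.060 = end stop, fully open. Starts between 0 and 0.012. Its steel bolt plate lies over the carrier's tongue and holds the carrier down until about 0.026. Slides with about 1.5 N of friction and stays where it is left.
- lock_grip (a point): Point on the axis of the lock's black upright grip: 16 mm wide along the dock's y (pinch across this), 26 mm along the dock's x, standing from 37 to 86 mm above the table; the point is 66 mm above the table and moves with the lock. Axes as the dock's. It lies 100 mm in front (dock -x) of the carrier's middle.
- carrier: Open wooden carrier, 84 (x) x 164 (y) x 142 mm high, 0.25 to 0.5 kg empty: walls 42 to 50 mm high, a pocket for a pot at each end, two end uprights with a grip bar between. Origin at the centre of its underside, at the start 10 mm above the table; axes as the dock's. A 24 mm wide steel tongue sticks out 25 mm in front, 30 mm to the -y side of the middle. 3 mm of play in the lips.
- carrier_bar (a point): Middle of the carrier's grip bar, 125 mm above its underside (135 mm above the table at the start). The bar runs along the carrier's y, 148 mm between the uprights; it is 16 mm thick along the carrier's x (pinch across this) and 22 mm high. The load balances within 10 mm of this point. More than 50 mm free between the pots' lids and the bar.
- pot_b: Lidded paint pot, 58 mm across and 52 mm high, 0.08 to 0.17 kg, standing loose in one pocket of the carrier. Origin at the centre of its underside, 8 mm above the carrier's underside and about 39 mm from the carrier's middle along its -y.
- pot_c: Lidded paint pot, 60 mm across and 46 mm high, 0.08 to 0.17 kg, standing loose in the other pocket (carrier +y). Origin at the centre of its underside, likewise.
- tape_roll: Bystander: roll of masking tape lying flat, 98 mm across, 25 mm high, near the table's front on the robot's right. Origin at the centre of its underside.
- sanding_block: Bystander: sanding block, 87 x 114 x 30 mm, to the left of the dock. Origin at the centre of its underside.
- low_tub: Bystander: low closed tub, 93 mm across and 45 mm high, behind the dock. Origin at the centre of its underside.

How it is judged:
On the way, in this order (a step that is already met when the one before it is completed fails the run):
1. the lock is slid to its end stop (at least 55 of 60 mm) while the carrier still stands in the dock (value of joint lock above 0.055 m and height (world z) of carrier below 0.016 m), for 0.2 s.
2. the carrier is held by the fingers, at least 80 mm clear of the dock and level within 0.12 rad (height (world z) of carrier above 0.09 m and angle between carrier's own z axis and vertical below 0.12 rad and contact force between the fingers and carrier above 2 N and contact force between dock and carrier below 0.1 N), for 0.5 s.
At the end, for the whole second after the job is handed in: Fingers hold the carrier, underside 90 to 220 mm above the table, not touching the dock, level within 0.12 rad, under 20 mm/s and 0.15 rad/s; both pots inside (underside under 20 mm above the carrier's, within 75 mm of its middle); lock within 8 mm of its open stop (all of step 2 and height (world z) of carrier below 0.22 m and linear speed of carrier below 0.02 m/s and angular speed of carrier below 0.15 rad/s and value of joint lock above 0.052 m and horizontal distance between each of pot_b, pot_c and carrier below 0.075 m and z of pot_b in the frame of carrier between 0 and 0.02 m and z of pot_c in the frame of carrier between 0 and 0.02 m); the arm keeps its last pose, push and grip.
It fails at once if the carrier tips more than 0.3 rad (angle between carrier's own z axis and vertical above 0.3 rad).
It fails at once if the carrier is jerked (faster than 0.5 m/s) (linear speed of carrier above 0.5 m/s).
It fails at once if the tape roll is moved more than 30 mm (distance of tape_roll from where it was at the start of the episode above 0.03 m).
It fails at once if the sanding block is moved more than 30 mm (distance of sanding_block from where it was at the start of the episode above 0.03 m).
It fails at once if the low tub is moved more than 30 mm (distance of low_tub from where it was at the start of the episode above 0.03 m).
It also fails if it takes over 40 s, if anything falls off the work surface, if the arm or the gripper's body presses on something with over 40 N, if the wrist force passes 120 N, or if a joint passes its speed limit or range.

## Working session

There is one attempt and no reset: what is moved stays moved. The work goes in short steps, each a Python script; the robot and the scene stay as the last script left them, time stands still between calls to the robot, and variables do not carry over. Pictures are saved under pics/ and viewed, at most 10 in all, crops included, and the job is handed in when it is done.

```bash
mkdir -p pics
cat > h.py <<'E'
import numpy as np, cv2
from scipy.spatial.transform import Rotation as R
from bench import env, kinematics, monitor, eyes, job
def snap(n,f):
    d=eyes.grab_frame(n); cv2.imwrite(f'pics/{f}.png',d['frame'][:,:,::-1]); np.savez(f'pics/{f}.npz',**{k:np.array(d[k]) for k in('mtx','k1','view','frame')}); return d
def ray(d,uv):
    K=np.array(d['mtx']);k1=float(d['k1']);V=np.array(d['view'])
    q=np.linalg.solve(K,[*uv,1.])[:2];p=q.copy()
    for _ in range(30): p=q/(1+k1*(p@p))
    return -V[:3,:3].T@V[:3,3], V[:3,:3].T@np.array([*p,1.])
def at_z(d,uv,z):
    o,r=ray(d,uv); return o+r*(z-o[2])/r[2]
def proj(d,P):
    K=np.array(d['mtx']);V=np.array(d['view']);c=V[:3,:3]@np.array(P)+V[:3,3];p=c[:2]/c[2]
    p=p*(1+float(d['k1'])*(p@p)); return (K@[*p,1])[:2]
def down(yaw): # tool z down, tool y axis along direction yaw
    y=np.array([np.cos(yaw),np.sin(yaw),0]);z=np.array([0,0,-1.]);x=np.cross(y,z)
    return R.from_matrix(np.c_[x,y,z]).as_quat()
E
python3 - <<'E'
from h import *
for n in('top','side'):
    d=snap(n,n+'0'); print(n,-np.array(d['view'])[:3,:3].T@np.array(d['view'])[:3,3])
s=monitor.sense(); print(s['ee_rot'],s['clock'],env.hold_point_z)
E
```

```text
top [ 0.37581532 -0.02132699  1.72940157]
side [ 0.10404452 -0.42413673  1.24688156]
[ 1.51815620e-01  9.88408663e-01 -5.39664987e-04 -2.01135321e-04] 0.1 0.0187
```

View pics/top0.png

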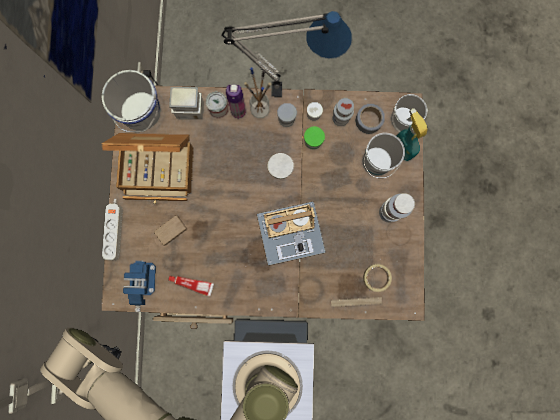

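View pics/side0.png

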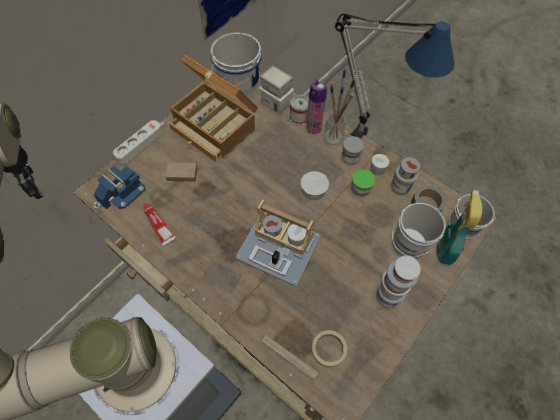

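Top view: dock at about (291,234), yawed roughly 10–15°, grip near (300,246), bar near (288,213). Enlarging both.

Run:
```python
from h import *
a=cv2.imread('pics/top0.png')[195:270,245:335]; b=cv2.imread('pics/side0.png')[190:290,225:330]
a=cv2.resize(a,None,fx=8,fy=8,interpolation=cv2.INTER_CUBIC); cv2.imwrite('pics/topc.png',a)
b=cv2.resize(b,None,fx=5.6,fy=5.6,interpolation=cv2.INTER_CUBIC); cv2.imwrite('pics/sidec.png',b)
```

```text
(no output)
```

View pics/topc.png

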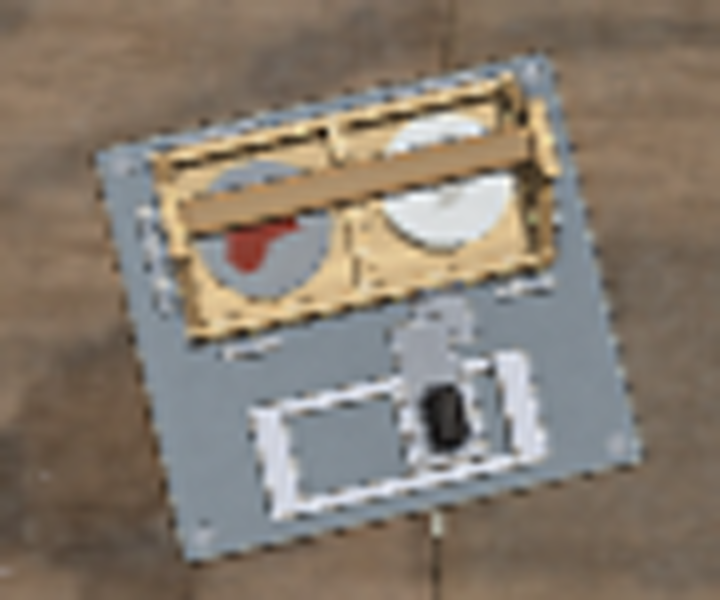

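View pics/sidec.png

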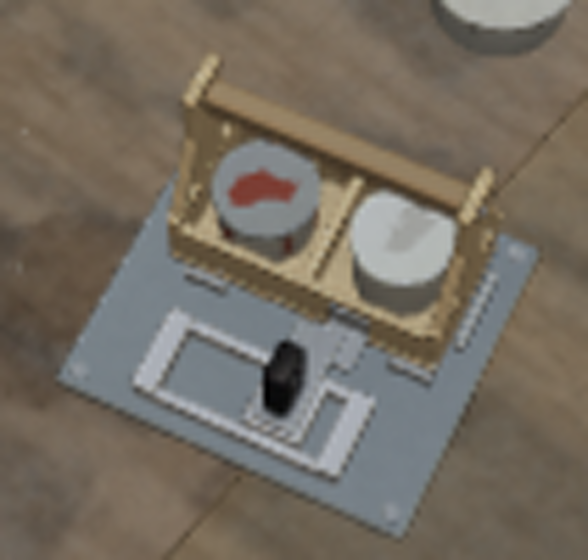

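Top crop: plate corners at (97,153), (545,57), (643,458), (190,560); grip top at (445,415); bar from (180,215) to (530,150). Side crop: plate corners at (60,380), (400,537), (540,255). I'll fit the dock pose to these.

```bash
cat > fit.py <<'E'
from h import *
from scipy.optimize import least_squares
T=dict(np.load('pics/top0.npz'));S=dict(np.load('pics/side0.npz'))
t=lambda c:(np.array(c)+.5)/8-.5+[245,195]
s=lambda c:(np.array(c)+.5)/5.6-.5+[225,190]
BL,BR,FR,FL=[.055,.105,.01],[.055,-.105,.01],[-.135,-.105,.01],[-.135,.105,.01]
obs=[(T,t(c),P) for c,P in zip([(97,153),(545,57),(643,458),(190,560)],[BL,BR,FR,FL])]+[(S,s(c),P) for c,P in zip([(60,380),(400,537),(540,255)],[FL,FR,BR])]
def W(p,P): c,n=np.cos(p[2]),np.sin(p[2]); return np.array([p[0]+c*P[0]-n*P[1],p[1]+n*P[0]+c*P[1],P[2]])
f=lambda p:np.concatenate([proj(d,W(p,P))-u for d,u,P in obs])
r=least_squares(f,[.45,0,.2]);p=r.x
if __name__=='__main__':
    print(p,np.degrees(p[2]),r.fun.round(1))
    L=lambda w:(np.array([[np.cos(p[2]),np.sin(p[2])],[-np.sin(p[2]),np.cos(p[2])]])@(w[:2]-p[:2])).round(4)
    print('grip top',L(at_z(T,t((446,412)),.086)),'side',L(at_z(S,s((290,350)),.086)))
    print('bar',L(at_z(T,t((180,215)),.146)),L(at_z(T,t((530,150)),.146)))
    print('tub?',at_z(T,(281,166),.045))
    y=p[2]+np.pi/2; g=W(p,[-.1,-.027,.0])
    for yy in (y,y-np.pi): print(kinematics.ik([g[0],g[1],.2],down(yy)), kinematics.ik([*W(p,[0,0,.25])],down(yy-np.pi/2)))
E
python3 fit.py
```

```text
[ 0.57472668 -0.05980112  0.24825775] 14.224121042646264 [-0.3 -0.3  0.8 -0.8  0.6  0.7 -0.5  0.8 -1.1 -0.2  0.4  0.4  0.5 -1.1]
grip top [-0.0972 -0.0177] side [-0.0925 -0.0182]
bar [0.0025 0.075 ] [-0.0024 -0.0719]
tub? [ 0.77033001 -0.02733866  0.045     ]
[-4.60607887e-01  2.78614333e-01  1.62844319e+00 -4.44089210e-16
  1.23453514e+00 -2.27966196e+00] [-3.06333054e-01  4.18936720e-01  1.29922900e+00 -4.44089210e-16
  1.42342693e+00 -5.54590800e-01]
[-4.60607887e-01  2.78614333e-01  1.62844319e+00 -4.44089210e-16
  1.23453514e+00  8.61930695e-01] [-3.06333054e-01  4.18936720e-01  1.29922900e+00 -4.44089210e-16
  1.42342693e+00  2.58700185e+00]
```

Run:
```python
from fit import *
env.reach(W(p,[-.06,-.018,.27]),down(p[2]+np.pi/2-np.pi))
d=snap('wrist','w1'); s=monitor.sense(); print(s['position'],s['joints'],s['clock'])
for n,P in dict(grip=[-.0975,-.018,.086],barL=[0,.074,.146],barR=[0,-.074,.146],FR=[-.135,-.105,.01],FL=[-.135,.105,.01]).items(): print(n,proj(d,W(p,P)).round(1))
```

```text
[ 0.52107309 -0.09131588  0.27001647] [-3.95181967e-01  2.96636033e-01  1.41835610e+00  9.04539223e-05
  1.42658668e+00  9.26001699e-01] 2.625
grip [280.6 221.6]
barL [161.5 126.3]
barR [354.2 126.2]
FR [349.6 230.5]
FL [182.8 230.2]
```

View pics/w1.png

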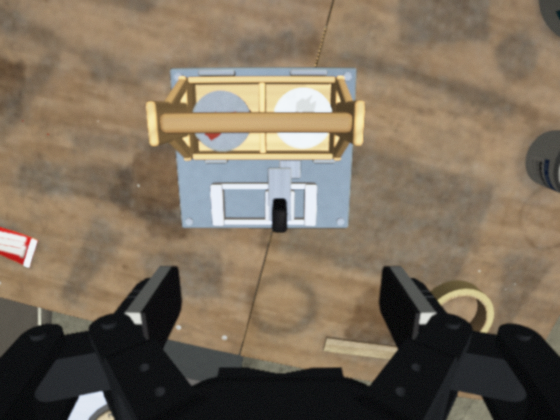

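Wrist view: front plate corners at (348,228) and (183,227), grip top near (280,222), bar centreline at row 122. That matches the prediction within about 3 mm (slightly farther in +x). Next, pinch the grip and slide it.

Run:
```python
from fit import *
q=down(p[2]-np.pi/2)
env.reach(W(p,[-.098,-.018,.17]),q)
print('touch',env.movel(W(p,[-.098,-.018,.047]),velocity=.12,guard=10))
env.close_gripper(30)
s=monitor.sense(); print(s['finger_gap'],s['gripper_force'],s['contact_force'].round(1) if hasattr(s['contact_force'],'round') else s['contact_force'],s['clock'])
a=np.array(s['position'])
u=W([0,0,p[2]],[0,1,0])
g=env.movel(a+u*.065,velocity=.06,guard=12)
s=monitor.sense();b=np.array(s['position']);print('stop',g,(b-a)@u,s['contact_force'],s['finger_gap'],s['clock'])
snap('top','top1'); snap('wrist','w2')
```

```text
touch False
0.18343575806867668 34.47955369949341 [-1.3  0.   2.6] 4.9417
stop True 0.05039756414672594 [-1.00417019 -8.19588756 -0.05696215] 0.1867301836838434 5.75
```

Run:
```python
from fit import *
env.hold(.3); env.release()
s=monitor.sense();b=np.array(s['position']);env.movel(b+[0,0,.16],velocity=.2)
snap('top','top1')
env.reach(W(p,[.002,0,.26]),down(p[2]))
d=snap('wrist','w2'); s=monitor.sense(); print(s['clock'],s['joints'])
for n,P in dict(barL=[0,.074,.146],barR=[0,-.074,.146],mid=[0,0,.146],FR=[-.135,-.105,.01],FL=[-.135,.105,.01]).items(): print(n,proj(d,W(p,P)).round(1))
```

```text
9.2333 [-3.04546892e-01  4.17896675e-01  1.27572314e+00 -3.57294925e-06
  1.44851802e+00 -5.51918642e-01]
barL [276.5 105.7]
barR [277.1 288.4]
mid [276.8 204.2]
FR [170.9 254.9]
FL [154.6  78.3]
```

View pics/w2.png

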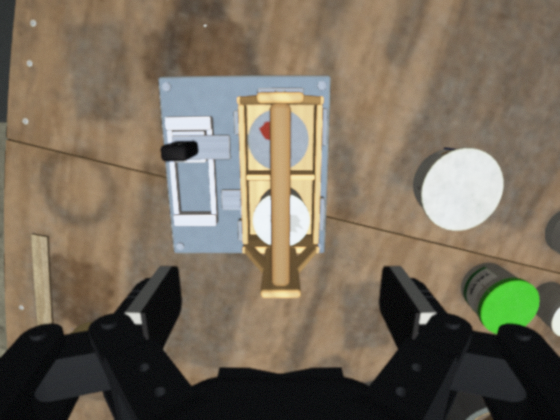

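The lock grip is now at the left end of the track (180,152) and the tongue at (231,198) is clear. The bar runs along column 281, rows 102–290, so its middle is at about x = +3.3 mm in my dock frame. Next, grasp and lift.

Run:
```python
from fit import *
env.movel(W(p,[.0033,0,.2]),velocity=.1)
print('touch',env.movel(W(p,[.0033,0,.1163]),velocity=.08,guard=10))
env.close_gripper(90); env.hold(.3)
s=monitor.sense(); f0=np.array(s['contact_force']); print(s['finger_gap'],s['gripper_force'],f0,s['ft_torque'],s['clock'])
a=np.array(s['position'])
g=env.movel(a+[0,0,.01],velocity=.02,guard=25); s=monitor.sense(); print(g,s['contact_force'],s['ft_torque'],s['finger_gap'])
if not g:
    g=env.movel(a+[0,0,.12],velocity=.05,guard=25); env.hold(.8)
    s=monitor.sense(); print(g,s['position'],s['contact_force'],s['ft_torque'],s['finger_gap'],s['gripper_force'],s['clock'])
A=snap('top','top2')['frame'];B=snap('side','side2')['frame']
m=cv2.resize(np.hstack([A[180:285,235:345],B[150:300,215:335][:105*1]]) ,None,fx=3.4,fy=3.4,interpolation=cv2.INTER_CUBIC)
cv2.imwrite('pics/m2.png',m[:,:,::-1])
```

```text
touch False
0.17155815840879368 89.44589495658875 [-4.28347211 -0.39497864  3.21385537] [-0.11607667  0.72598644  0.02108593] 12.1333
False [ 0.59308463  0.17409807 -6.05024708] [ 0.02348573 -0.02823062  0.03819194] 0.17483783373203413
False [ 0.57779946 -0.05901655  0.23640584] [-0.07430647  0.22869669 -6.21389033] [0.05020237 0.01775287 0.0007997 ] 0.1700027868678948 88.00540566444397 15.9417
```

View pics/m2.png

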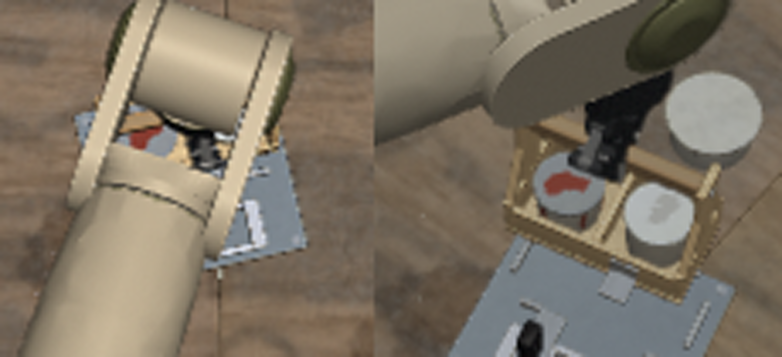

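In the side view the carrier is up and level in the gripper, with both pots seated at about (570,185) and (660,215). The lock grip is at its open end and the wrist load is a steady 6.2 N, so I'm handing in.

```bash
python3 -c "
from h import *
print(job.hand_in())"
```

```text
the job is handed in; nothing more can be done
None
```

The lock is at its open end stop, and the carrier is held level and still about 12 cm above the dock with both pots in it; the job is handed in at about 16 s on the robot's clock, and no verdict came back.

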